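# Line up the fired beakers by height on the display board

## Robot

A 7-joint arm with a two-finger parallel gripper is mounted at the origin on the work surface. World frame = base frame: x ahead of the robot, y to its left, z up, the work surface at z = 0. Lengths are in mm, angles in rad, forces in N, time in s.
With the tool pointing down it reaches from about 400 to 750 mm from the base axis. Payload 19.5 kg.
Tool frame: the origin (TCP) lies at the very end of the fingers, on their centre line; the grasp point (between the pads) lies bot.tcp_to_grasp behind it (bot.tcp_to_grasp is the distance from the TCP to the grasp point, in mm); z points along the fingers, y is the line along which they close (so a half turn about z gives the same grasp; the last joint's range is limited). The gripper opens to 85 mm and grips with 20 to 120 N. Pads are 22 mm wide; open, the fingers measure 114 mm over their backs; the gripper's body (76 mm by 85 mm) begins 54 mm behind the grasp point. The pads swing forward as they close: fully open they stand 13 mm farther back than shut.
Start: joints at [-0.042, 0.707, -0.028, 1.485, 0.022, 0.951, -0.075], TCP at [574.974, 0.003, 231.268] pointing down, gripper open.
Joint ranges: [-2.71, 2.71], [-0.32, 2.16], [-1.57, 1.52], [0, 2.45], [-1.46, 4.6], [0, 2.02], [-2.83, 2.83]. Speed limits (rad/s): [1.89, 1.89, 2.57, 2.57, 3.01, 3.01, 3.01].

## Interface

Orientations are given as a unit quaternion [x, y, z, w].
In Python, from bench import bot gives the robot as it stands.
- The arm moves only by the tool servo_tool, never from a script. Its argument "increments" is one flat list of numbers, 5 for each row, row after row: the opening, from 0 (shut) to 1 (fully open), then the shift along the tool's x, y, z in mm, then the turn about the tool's z in degrees. A call has 1 to 12 rows; each row is the pose to reach, as a shift and turn from the pose commanded when the call began, along the tool's axes at that moment; what a row does not reach only later rows make up. A row lasts 1/10 s, in which the tool goes at most 50 mm and 8.59 degrees, less where a joint would pass 70% of its speed; a pose out of reach is approached as far as the arm can. A call with a gripper value outside its range is refused whole. The fingers move at their own pace and stop on an object; the grip force is fixed at half the most. Time passes only in rows, so rows that repeat a pose let the fingers close. It gives the time, the measured TCP pose, the force, the opening and the grip force at its end, in the units of the state.
- bot.get_obs(): the state, without advancing time (a new reading comes with each control period).
- bot.read_camera(name): name is "scene" or "side" or "wrist"; returns a dict with "pixels" (480x640x3 uint8, red, green, blue), "depth" (480x640 float32, mm along the optical axis (not along the pixel's ray), 0 where there is no reading), "fx", "fy", "cx", "cy" (pixels), "xyz" and "rotation" of the camera in the world; the wrist camera has in their place "tool_from_camera" (4x4, takes a point from camera to tool coordinates, whose origin is the TCP and whose axes are the flange's). Camera axes: x right, y down, z forward; pixel columns grow to the right and rows downward; lengths in mm; the calibration is good to about 2 mm. A picture is of the moment at which its call begins: read the wrist's pose just before it.
- bot.finish_job(): hands the job in; it is judged then, once.
The state is a dict: "clock": time; "qpos": joint angles; "joint_velocities": joint speeds; "joint_efforts": joint torques, N m; "ee_pos": TCP position; "eef_rot": TCP orientation; "force": force on the tool from outside, world axes, zero at the start; "torque": the same for the moment, N m; "gripper_width": opening from 0.0 (shut) to 1.0 (fully open); "finger_force": force on a finger pad.
Only numpy, scipy, OpenCV 4.12 (cv2) and the standard library are available. Lean on these libraries where they do the work, as an engineer would, in place of code of your own. Each camera call takes 0.05 s, during which the arm holds its last target. There are 200 camera calls.

## Task

Line up the four fired beakers by height on the dark display board: one upright in the middle of each grey disc, the shortest on the disc next to the red block and rising disc by disc to the tallest at the other end. Set each down gently, without dropping or tipping any over, and leave the water bottle and the pot of tools where they stand.

Things in the scene. Friction and masses are not known exactly. Their poses are not given: they have to be found in the camera images.
- beaker_terracotta: Orange-brown round ceramic beaker, open at the top, the shortest of the four: 60 mm high, 56 mm outside diameter with straight sides (53 mm across at the foot), wall 4 mm, about 130 g. Loose, upright; starts in a loose row (any order, 90 mm apart or more) on a pale plywood board of the same size as the display board. Origin at the centre of its underside, z up along its axis.
- beaker_white: Cream-white round ceramic beaker, open at the top, second shortest of the four: 80 mm high, 56 mm outside diameter with straight sides (53 mm across at the foot), wall 4 mm, about 170 g. Loose, upright; starts in a loose row (any order, 90 mm apart or more) on a pale plywood board of the same size as the display board. Origin at the centre of its underside, z up along its axis.
- beaker_green: Grey-green round ceramic beaker, open at the top, second tallest of the four: 100 mm high, 56 mm outside diameter with straight sides (53 mm across at the foot), wall 4 mm, about 210 g. Loose, upright; starts in a loose row (any order, 90 mm apart or more) on a pale plywood board of the same size as the display board. Origin at the centre of its underside, z up along its axis.
- beaker_blue: Dark blue round ceramic beaker, open at the top, the tallest of the four: 120 mm high, 56 mm outside diameter with straight sides (53 mm across at the foot), wall 4 mm, about 250 g. Loose, upright; starts in a loose row (any order, 90 mm apart or more) on a pale plywood board of the same size as the display board. Origin at the centre of its underside, z up along its axis.
- disc_a: Light grey round disc, 80 mm across, 6 mm thick, at the +y end (the robot's left) of the row of four, 100 mm apart, fixed on the dark display board (100 x 500 x 15 mm, on the table; it and the plywood board swap near and far places). Row along y, turned at most 0.12 rad. Origin at the centre of the underside; top 6 mm above it.
- disc_b: Light grey round disc, 80 mm across, 6 mm thick, second from the +y end of four, 100 mm apart, fixed on the dark display board (100 x 500 x 15 mm, on the table; it and the plywood board swap near and far places). Row along y, turned at most 0.12 rad. Origin at the centre of the underside; top 6 mm above it.
- disc_c: Light grey round disc, 80 mm across, 6 mm thick, second from the -y end of four, 100 mm apart, fixed on the dark display board (100 x 500 x 15 mm, on the table; it and the plywood board swap near and far places). Row along y, turned at most 0.12 rad. Origin at the centre of the underside; top 6 mm above it.
- disc_d: Light grey round disc, 80 mm across, 6 mm thick, at the -y end (the robot's right) of the row of four, 100 mm apart, fixed on the dark display board (100 x 500 x 15 mm, on the table; it and the plywood board swap near and far places). Row along y, turned at most 0.12 rad. Origin at the centre of the underside; top 6 mm above it.
- red_block: Red block, 70 x 30 x 20 mm, fixed at one end of the display board, 72 mm beyond the centre of the first disc (a plain wooden block of the same size is at the other end). Which end it is at changes. Origin at the centre of its underside, 15 mm above the table.
- bottle: Water bottle, clear with a blue band and white cap, 64 mm across, 200 mm high, about 450 g, standing loose to the left (+y) of the boards. A bystander: leave it alone. Origin at the centre of its underside.
- tool_pot: Brown round clay pot with wooden modelling tools sticking out, 80 mm across and 90 mm high (tools up to 190 mm), about 500 g, standing loose to the right (-y) of the boards. A bystander: leave it alone. Origin at the centre of its underside.

How it is judged (in metres and radians):
At the end, for the whole second after the job is handed in: Each beaker stands upright (within 0.1 rad), released and at rest on its own disc, its axis within 14 mm of the disc's centre; from the disc next to the red block the order is 60, 80, 100, 120 mm (((horizontal distance between red_block and disc_a below 0.11 m and horizontal distance between beaker_terracotta and disc_a below 0.014 m and z of beaker_terracotta in the frame of disc_a between 0.002 and 0.011 m and horizontal distance between beaker_white and disc_b below 0.014 m and z of beaker_white in the frame of disc_b between 0.002 and 0.011 m and horizontal distance between beaker_green and disc_c below 0.014 m and z of beaker_green in the frame of disc_c between 0.002 and 0.011 m and horizontal distance between beaker_blue and disc_d below 0.014 m and z of beaker_blue in the frame of disc_d between 0.002 and 0.011 m) or (horizontal distance between red_block and disc_d below 0.11 m and horizontal distance between beaker_terracotta and disc_d below 0.014 m and z of beaker_terracotta in the frame of disc_d between 0.002 and 0.011 m and horizontal distance between beaker_white and disc_c below 0.014 m and z of beaker_white in the frame of disc_c between 0.002 and 0.011 m and horizontal distance between beaker_green and disc_b below 0.014 m and z of beaker_green in the frame of disc_b between 0.002 and 0.011 m and horizontal distance between beaker_blue and disc_a below 0.014 m and z of beaker_blue in the frame of disc_a between 0.002 and 0.011 m)) and angle between each of beaker_terracotta, beaker_white, beaker_green, beaker_blue's own z axis and vertical below 0.1 rad and linear speed of each of beaker_terracotta, beaker_white, beaker_green, beaker_blue below 0.02 m/s and angular speed of each of beaker_terracotta, beaker_white, beaker_green, beaker_blue below 0.3 rad/s); the robot touches nothing.
It fails at once if a beaker is dropped or thrown (let go and falling more than about 2 cm) ((contact force between the fingers and beaker_terracotta below 0.05 N and linear speed of beaker_terracotta above 0.65 m/s) or (contact force between the fingers and beaker_white below 0.05 N and linear speed of beaker_white above 0.65 m/s) or (contact force between the fingers and beaker_green below 0.05 N and linear speed of beaker_green above 0.65 m/s) or (contact force between the fingers and beaker_blue below 0.05 N and linear speed of beaker_blue above 0.65 m/s)).
It fails at once if a beaker is tipped over (angle between any of beaker_terracotta, beaker_white, beaker_green, beaker_blue's own z axis and vertical above 0.9 rad).
It fails at once if the water bottle is moved by more than 3 cm or tipped (distance of bottle from where it was at the start of the episode above 0.03 m or angle between bottle's own z axis and vertical above 0.3 rad).
It fails at once if the pot of tools is moved by more than 3 cm or tipped (distance of tool_pot from where it was at the start of the episode above 0.03 m or angle between tool_pot's own z axis and vertical above 0.3 rad).
It also fails if it takes over 109 s, if anything falls off the work surface, if the arm or the gripper's body presses on something with over 40 N, if the wrist force passes 120 N, or if a joint passes its speed limit or range.

## Working session

There is one attempt and no reset: what is moved stays moved. The work goes in short steps, Python scripts to look and compute and a tool call to move; the robot and the scene stay as the last step left them, time stands still between calls to the robot, and variables do not carry over. Pictures are saved under pics/ and viewed, at most 14 in all, crops included, and the job is handed in when it is done.

Besides the shell and the picture viewer there is one more tool, called after "Request:" by a JSON object that holds its "name" and its "arguments", one argument or row to a line. servo_tool: Moves the arm, as the interface text tells. Its arguments: {"type":"object","properties":{"increments":{"type":"array"}},"required":["increments"]}

```bash
mkdir -p pics; python3 - <<'E'
from bench import bot
import cv2,numpy as np
o=bot.get_obs();print({k:np.round(v,3).tolist() for k,v in o.items()},bot.tcp_to_grasp)
for n in("scene","side"):
    c=bot.read_camera(n);cv2.imwrite(f"pics/{n}0.png",c["pixels"][:,:,::-1]);print(n,c["fx"],c["cx"],c["cy"],c["xyz"],np.round(c["rotation"],3).tolist())
    np.savez(f"pics/{n}0.npz",**{k:c[k] for k in c})
E
```

```text
{'clock': 0.0, 'qpos': [-0.042, 0.707, -0.028, 1.485, 0.022, 0.951, -0.076], 'joint_velocities': [-0.001, 0.001, -0.001, 0.001, -0.002, 0.0, -0.001], 'joint_efforts': [-0.003, -88.321, 1.233, -23.617, 0.017, 0.006, -0.0], 'ee_pos': [574.752, -0.023, 230.854], 'eef_rot': [0.707, 0.707, -0.0, -0.0], 'force': [-0.866, 0.299, 0.605], 'torque': [-0.01, -0.002, 0.018], 'finger_force': 0.0, 'gripper_width': 0.996} 18.700000000000003
scene 516.1098616679416 322.485075380801 236.5851619113695 [1213.95399013 -215.04800939  962.47566428] [0.767, 0.551, -0.198, -0.261]
side 498.52406572253227 325.292820521924 236.83940831614677 [-66.30268084 810.1292036  901.22321127] [-0.275, 0.863, -0.401, 0.137]
```

View pics/scene0.png

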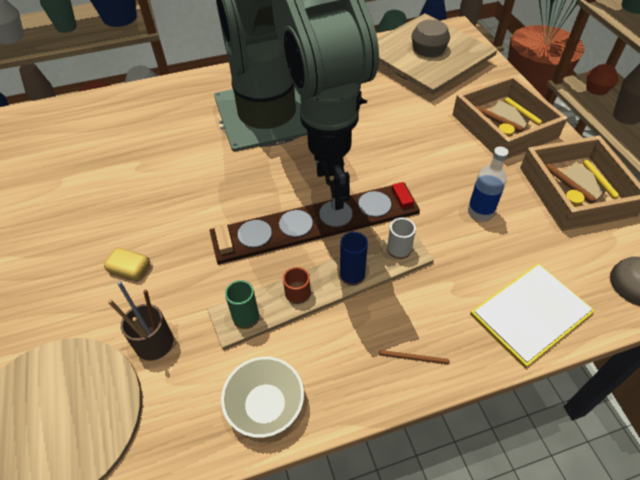

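View pics/side0.png

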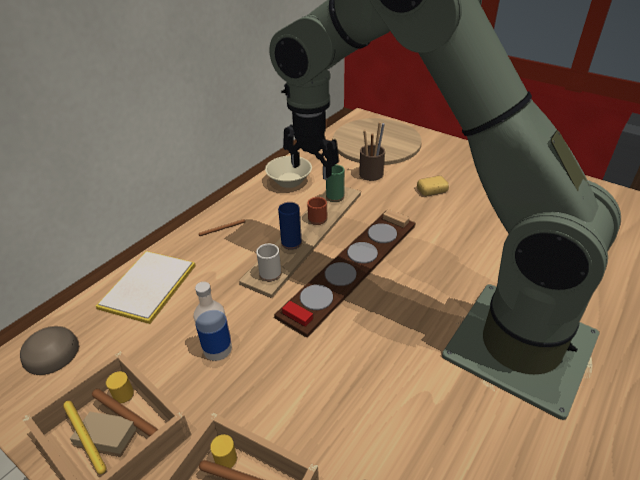

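```bash
cat > h.py <<'E'
import numpy as np,cv2
from scipy.spatial.transform import Rotation as R
from scipy.optimize import least_squares
def world(c):
    d=c["depth"].astype(float);v,u=np.mgrid[:480,:640]
    p=np.stack([(u-c["cx"])/c["fx"]*d,(v-c["cy"])/c["fy"]*d,d],-1)
    q=np.array(c["rotation"]);r=R.from_quat(q).as_matrix() if q.size==4 else q.reshape(3,3)
    return p@r.T+c["xyz"],r
def ray(c,u,v,z):
    r=world(c)[1];d=r@[(u-c["cx"])/c["fx"],(v-c["cy"])/c["fy"],1];t=(z-c["xyz"][2])/d[2]
    return c["xyz"]+t*d
def blobs(c,mask,amin=60):
    n,l,s,ce=cv2.connectedComponentsWithStats(mask.astype(np.uint8));return [(l==i,s[i,4],ce[i]) for i in range(1,n) if s[i,4]>amin]
def circ(p,r=28):
    f=lambda x:np.hypot(p[:,0]-x[0],p[:,1]-x[1])-r
    return least_squares(f,p[:,:2].mean(0),loss="soft_l1").x
H=dict(terracotta=60,white=80,green=100,blue=120)
E
python3 - <<'E'
from h import *
for n in("scene","side"):
    c=dict(np.load(f"pics/{n}0.npz"));P,_=world(c);hsv=cv2.cvtColor(c["pixels"],cv2.COLOR_RGB2HSV)
    h,s,v=[hsv[...,i].astype(int) for i in range(3)];X,Y,Z=[P[...,i] for i in range(3)]
    roi=(X>380)&(X<800)&(abs(Y)<330)&(c["depth"]>0)
    print(n,"disc h")
    for m,a,ce in blobs(c,roi&(s<60)&(v>70)&(Z>10)&(Z<32),100): print(a,ce.round(1),P[m].mean(0).round(1),np.median(Z[m]).round(1),ray(c,*ce,21).round(1))
    for nm,col in dict(red=((h<8)|(h>172))&(s>170)&(Z<50),terracotta=((h<12)|(h>172))&(s>100)&(Z>30),green=(h>55)&(h<95)&(s>80)&(Z>30),blue=(h>105)&(h<130)&(s>100)&(Z>30),white=(s<60)&(v>90)&(Z>40)&(Z<120)).items():
        for m,a,ce in blobs(c,roi&col,120):
            q=P[m];zt=q[:,2].max();rim=q[q[:,2]>15+H.get(nm,20)-5]
            mm=m.astype(np.uint8);
            print(nm,a,ce.round(),q.mean(0).round(1),"zmax",np.percentile(q[:,2],98).round(1), "circ all",circ(q).round(1), "rim bbox",[((np.percentile(rim[:,i],1)+np.percentile(rim[:,i],99))/2).round(1) for i in(0,1)] if len(rim) else 0,len(rim))
    for nm,col in dict(bottle=(h>100)&(h<125)&(s>120)&(Y>150),pot=(v<110)&(Y<-200)&(Z>20)).items():
        for m,a,ce in blobs(c,col&(X>300)&(X<900)&(abs(Y)<500)&(Z>20),150): print(nm,a,P[m].mean(0).round())
E
```

```text
scene disc h
667 [374.6 203.3] [449.5 156.7  22.5] 22.5 [448.5 157.2  21. ]
495 [335.2 214.6] [453.   53.8  22.9] 23.0 [451.5  54.3  21. ]
728 [295.4 222.8] [446.2 -43.6  22.8] 22.8 [444.9 -43.3  21. ]
761 [254.2 232.9] [ 443.9 -143.5   22.6] 22.9 [ 442.8 -143.5   21. ]
355 [495.7 301.9] [788.  295.4  17.6] 17.6 [789.6 293.4  21. ]
321 [257.7 378. ] [ 793.5 -221.1   24.2] 24.9 [ 792.1 -221.1   21. ]
red 384 [402. 195.] [455.9 226.   32.7] zmax 40.2 circ all [455.1 240.6] rim bbox [np.float64(451.3), np.float64(227.8)] 284
terracotta 290 [402. 193.] [452.7 227.1  36.4] zmax 40.3 circ all [452.9 244.3] rim bbox 0 0
terracotta 680 [296. 283.] [633.1 -94.6  57.8] zmax 78.5 circ all [632.4 -94.2] rim bbox [np.float64(632.3), np.float64(-94.1)] 199
green 1060 [242. 303.] [ 658.  -213.3   81.9] zmax 117.5 circ all [ 653.4 -212.9] rim bbox [np.float64(654.5), np.float64(-213.2)] 174
blue 1150 [353. 257.] [633.4  29.6  96.4] zmax 137.7 circ all [625.8  32.8] rim bbox [np.float64(626.9), np.float64(31.9)] 181
white 642 [402. 234.] [596.3 157.8  75. ] zmax 98.5 circ all [594.5 157.1] rim bbox [
[... 699 characters left out ...]
)] 335
terracotta 417 [317. 208.] [627.  -88.4  58.3] zmax 77.9 circ all [630.5 -93. ] rim bbox [np.float64(629.9), np.float64(-91.8)] 106
terracotta 340 [297. 311.] [447.8 231.1  35.7] zmax 39.5 circ all [447.5 213.7] rim bbox 0 0
green 416 [335. 183.] [ 642.5 -199.    77.7] zmax 115.2 circ all [ 653.8 -212.6] rim bbox [np.float64(591.5), np.float64(-119.8)] 32
blue 796 [289. 224.] [617.2  44.2  92.9] zmax 136.6 circ all [625.5  33. ] rim bbox [np.float64(623.3), np.float64(35.1)] 92
white 602 [269. 259.] [588.9 162.6  74.2] zmax 97.3 circ all [593.4 159.2] rim bbox [np.float64(593.8), np.float64(159.0)] 138
bottle 603 [522. 414.  64.]
pot 804 [ 632. -392.   77.]
pot 211 [ 640. -218.   82.]
```

Red block is at the +y end (scene pixel 402,195), so terracotta→a, white→b, green→c, blue→d. Discs are at scene pixels (375,203), (335,215), (295,223), (254,233). The bottle and pot are well clear. The closing axis already lies along x, so no turning is needed.

Request:
{"name": "servo_tool", "arguments": {
  "increments": [1, -30, 20, 0, 0, 1, -60, 40, 0, 0, 1, -93, 57, 0, 0, 1, -93, 57, 0, 0, 1, -93, 57, 40, 0, 1, -93, 57, 80, 0, 1, -93, 57, 120, 0, 1, -93, 57, 130, 0, 1, -93, 57, 130, 0]
}}

```text
clock: 1.0
ee_pos: [631.5, -92.8, 100.7]
eef_rot: [0.707, 0.707, -0.001, -0.001]
force: [0.1, -0.1, 1.1]
gripper_width: 0.999
finger_force: 0.0
```

Request:
{"name": "servo_tool", "arguments": {
  "increments": [1, -1, 0, 20, 0, 1, -1, 0, 40, 0, 1, -1, 0, 60, 0, 1, -1, 0, 72, 0, 1, -1, 0, 75, 0, 1, -1, 0, 75, 0, 0, -1, 0, 75, 0, 0, -1, 0, 75, 0, 0, -1, 0, 75, 0, 0, -1, 0, 75, 0, 0, -1, 0, 75, 0, 0, -1, 0, 75, 0]
}}

```text
clock: 2.2
ee_pos: [632.4, -94.1, 27.5]
eef_rot: [0.707, 0.707, 0.0, 0.0]
force: [-3.0, 1.4, 11.5]
gripper_width: 0.645
finger_force: 62.5
```

Request:
{"name": "servo_tool", "arguments": {
  "increments": [0, 0, 0, 0, 0, 0, 0, 0, 0, 0, 0, 0, 0, -5, 0, 0, 0, 0, -10, 0, 0, 0, 0, -10, 0]
}}

```text
clock: 2.7
ee_pos: [632.3, -94.1, 37.2]
eef_rot: [0.707, 0.707, 0.0, 0.0]
force: [0.2, -0.2, -1.5]
gripper_width: 0.646
finger_force: 63.4
```

Request:
{"name": "servo_tool", "arguments": {
  "increments": [0, 0, 0, -20, 0, 0, 0, 0, -50, 0, 0, 0, 0, -80, 0, 0, 0, 0, -110, 0, 0, 0, 0, -130, 0, 0, 20, -15, -140, 0, 0, 45, -33, -140, 0, 0, 70, -51, -140, 0, 0, 95, -69, -140, 0, 0, 120, -87, -140, 0, 0, 140, -102, -140, 0, 0, 150, -110, -140, 0]
}}

```text
clock: 3.9
ee_pos: [521.0, 57.7, 176.5]
eef_rot: [0.706, 0.708, 0.0, -0.0]
force: [-0.5, -0.7, -1.5]
gripper_width: 0.643
finger_force: 63.9
```

Request:
{"name": "servo_tool", "arguments": {
  "increments": [0, 20, -15, 0, 0, 0, 45, -33, 0, 0, 0, 70, -51, 0, 0, 0, 92, -67, 0, 0, 0, 102, -74, 0, 0, 0, 102, -74, 0, 0, 0, 102, -74, 25, 0, 0, 102, -74, 55, 0, 0, 102, -74, 85, 0, 0, 102, -74, 105, 0, 0, 102, -74, 115, 0, 0, 102, -74, 115, 0]
}}

```text
clock: 5.1
ee_pos: [448.2, 157.1, 60.5]
eef_rot: [0.708, 0.707, -0.001, -0.0]
force: [0.4, 0.3, -1.6]
gripper_width: 0.639
finger_force: 63.9
```

Request:
{"name": "servo_tool", "arguments": {
  "increments": [0, 1, 0, 10, 0, 0, 1, 0, 18, 0, 0, 1, 0, 23, 0, 0, 1, 0, 25, 0, 0, 1, 0, 26, 0, 0, 1, 0, 27, 0, 0, 1, 0, 28, 0, 0, 1, 0, 28, 0]
}}

```text
clock: 5.9
ee_pos: [448.1, 159.0, 33.5]
eef_rot: [0.707, 0.707, 0.0, 0.0]
force: [-0.6, 0.1, 2.7]
gripper_width: 0.643
finger_force: 64.1
```

Request:
{"name": "servo_tool", "arguments": {
  "increments": [0, 0, 0, 0.5, 0, 1, 0, 0, 0.5, 0, 1, 0, 0, 0.5, 0, 1, 0, 0, 0.5, 0, 1, 0, 0, 0.5, 0, 1, 0, 0, 0.5, 0]
}}

```text
clock: 6.5
ee_pos: [448.0, 159.0, 32.8]
eef_rot: [0.707, 0.707, -0.0, -0.0]
force: [-0.7, -0.8, 0.0]
gripper_width: 0.998
finger_force: 0.0
```

Request:
{"name": "servo_tool", "arguments": {
  "increments": [1, 0, 0, -10, 0, 1, 0, 0, -40, 0, 1, 0, 0, -80, 0, 1, 0, 0, -120, 0, 1, 0, 0, -160, 0, 1, 0, 30, -190, 0, 1, 0, 70, -190, 0, 1, 0, 110, -190, 0, 1, 0, 146, -190, 0, 1, 0, 146, -190, 0, 1, 0, 146, -190, 0]
}}

```text
clock: 7.6
ee_pos: [593.7, 158.8, 222.9]
eef_rot: [0.707, 0.707, -0.0, -0.0]
force: [-0.7, -0.5, -0.0]
gripper_width: 1.004
finger_force: 0.0
```

Request:
{"name": "servo_tool", "arguments": {
  "increments": [1, -1, 0, 40, 0, 1, -1, 0, 80, 0, 1, -1, 0, 105, 0, 1, -1, 0, 125, 0, 1, -1, 0, 145, 0, 1, -1, 0, 165, 0, 1, -1, 0, 175, 0, 1, -1, 0, 177, 0, 1, -1, 0, 177, 0]
}}

```text
clock: 8.5
ee_pos: [593.9, 158.2, 46.5]
eef_rot: [0.707, 0.707, 0.0, 0.0]
force: [-0.1, -0.3, 0.5]
gripper_width: 1.003
finger_force: 0.0
```

Request:
{"name": "servo_tool", "arguments": {
  "increments": [0, 0, 0, 0, 0, 0, 0, 0, 0, 0, 0, 0, 0, 0, 0, 0, 0, 0, 0, 0, 0, 0, 0, 0, 0, 0, 0, 0, 0, 0, 0, 0, 0, 0, 0, 0, 0, 0, -5, 0, 0, 0, 0, -10, 0, 0, 0, 0, -10, 0]
}}

```text
clock: 9.5
ee_pos: [594.3, 158.1, 56.6]
eef_rot: [0.707, 0.707, 0.0, 0.0]
force: [-0.1, 0.1, -2.0]
gripper_width: 0.653
finger_force: 63.7
```

Request:
{"name": "servo_tool", "arguments": {
  "increments": [0, 0, 0, -20, 0, 0, 0, 0, -50, 0, 0, 0, 0, -80, 0, 0, 0, 0, -100, 0, 0, 0, 0, -100, 0, 0, -14, -20, -100, 0, 0, -30, -44, -100, 0, 0, -46, -68, -100, 0, 0, -62, -92, -100, 0, 0, -78, -116, -100, 0, 0, -92, -136, -100, 0, 0, -100, -148, -100, 0]
}}

```text
clock: 10.7
ee_pos: [444.3, 57.0, 155.3]
eef_rot: [0.707, 0.707, -0.001, -0.0]
force: [1.4, 0.5, -1.7]
gripper_width: 0.649
finger_force: 64.4
```

Request:
{"name": "servo_tool", "arguments": {
  "increments": [0, 0, 0, 0, 0, 0, 0, 0, 20, 0, 0, 0, 0, 50, 0, 0, 0, 0, 75, 0, 0, 0, 0, 90, 0, 0, 0, 0, 96, 0, 0, 0, 0, 99, 0, 0, 0, 0, 101, 0, 0, 0, 0, 102, 0, 0, 0, 0, 103, 0, 0, 0, 0, 103, 0]
}}

```text
clock: 11.8
ee_pos: [446.1, 58.1, 53.0]
eef_rot: [0.707, 0.707, 0.0, 0.0]
force: [0.8, -0.3, -1.5]
gripper_width: 0.651
finger_force: 64.5
```

Request:
{"name": "servo_tool", "arguments": {
  "increments": [0, 0, 0, 0.5, 0, 0, 0, 0, 1, 0, 0, 0, 0, 1, 0]
}}

```text
clock: 12.1
ee_pos: [446.1, 58.0, 52.9]
eef_rot: [0.707, 0.707, 0.0, 0.0]
force: [-3.3, 0.2, 28.9]
gripper_width: 0.652
finger_force: 66.8
```

Firm contact, so I'll release and go to green at (653.6, -212.7) at height.

Request:
{"name": "servo_tool", "arguments": {
  "increments": [0, 0, 0, -0.5, 0, 1, 0, 0, -0.5, 0, 1, 0, 0, -0.5, 0, 1, 0, 0, -0.5, 0, 1, 0, 0, -0.5, 0, 1, 0, 0, -0.5, 0, 1, 0, 0, -20, 0, 1, 0, 0, -60, 0, 1, 0, 0, -100, 0, 1, 0, 0, -140, 0, 1, 0, 0, -170, 0, 1, 0, 0, -170, 0]
}}

```text
clock: 13.3
ee_pos: [447.0, 58.2, 224.9]
eef_rot: [0.707, 0.707, 0.002, 0.001]
force: [-0.7, 0.1, -0.7]
gripper_width: 1.002
finger_force: 0.0
```

Request:
{"name": "servo_tool", "arguments": {
  "increments": [1, -30, 23, 0, 0, 1, -65, 50, 0, 0, 1, -100, 77, 0, 0, 1, -135, 104, 0, 0, 1, -170, 130, 0, 0, 1, -205, 157, 0, 0, 1, -240, 184, 0, 0, 1, -271, 208, 0, 0, 1, -271, 208, 0, 0, 1, -271, 208, 0, 0]
}}

```text
clock: 14.3
ee_pos: [653.6, -213.1, 220.3]
eef_rot: [0.707, 0.707, -0.0, -0.001]
force: [-0.9, -1.2, -0.7]
gripper_width: 0.999
finger_force: 0.0
```

Request:
{"name": "servo_tool", "arguments": {
  "increments": [1, 0, 0, 40, 0, 1, 0, 0, 75, 0, 1, 0, 0, 95, 0, 1, 0, 0, 115, 0, 1, 0, 0, 135, 0, 1, 0, 0, 150, 0, 1, 0, 0, 155, 0, 1, 0, 0, 155, 0, 1, 0, 0, 155, 0]
}}

```text
clock: 15.2
ee_pos: [654.3, -212.9, 67.7]
eef_rot: [0.707, 0.707, 0.0, 0.0]
force: [0.8, 0.2, -0.3]
gripper_width: 1.001
finger_force: 0.0
```

Request:
{"name": "servo_tool", "arguments": {
  "increments": [0, 0, 0, 0, 0, 0, 0, 0, 0, 0, 0, 0, 0, 0, 0, 0, 0, 0, 0, 0, 0, 0, 0, 0, 0, 0, 0, 0, 0, 0, 0, 0, 0, 0, 0, 0, 0, 0, -5, 0, 0, 0, 0, -10, 0, 0, 0, 0, -10, 0]
}}

```text
clock: 16.2
ee_pos: [654.3, -213.1, 77.6]
eef_rot: [0.707, 0.707, 0.0, 0.0]
force: [0.5, 0.6, -3.2]
gripper_width: 0.649
finger_force: 63.8
```

Request:
{"name": "servo_tool", "arguments": {
  "increments": [0, 0, 0, -20, 0, 0, 0, 0, -50, 0, 0, 0, 0, -80, 0, 0, 0, 0, -105, 0, 0, 0, 0, -110, 0, 0, 18, -22, -110, 0, 0, 38, -47, -110, 0, 0, 58, -72, -110, 0, 0, 78, -97, -110, 0, 0, 98, -121, -110, 0, 0, 115, -142, -110, 0, 0, 125, -154, -110, 0]
}}

```text
clock: 17.4
ee_pos: [498.2, -86.7, 186.3]
eef_rot: [0.707, 0.707, -0.0, -0.001]
force: [2.1, -0.4, -2.1]
gripper_width: 0.65
finger_force: 64.9
```

Request:
{"name": "servo_tool", "arguments": {
  "increments": [0, 16, -19, 0, 0, 0, 34, -42, 0, 0, 0, 46, -56, 0, 0, 0, 46, -56, 0, 0, 0, 46, -56, 20, 0, 0, 46, -56, 50, 0, 0, 46, -56, 80, 0, 0, 46, -56, 100, 0, 0, 46, -56, 108, 0, 0, 46, -56, 111, 0, 0, 46, -56, 113, 0, 0, 46, -56, 113, 0]
}}

```text
clock: 18.6
ee_pos: [444.3, -42.1, 74.3]
eef_rot: [0.707, 0.707, 0.0, 0.0]
force: [-0.1, -0.0, -2.1]
gripper_width: 0.647
finger_force: 64.9
```

Request:
{"name": "servo_tool", "arguments": {
  "increments": [0, 0, 0, 0.5, 0, 0, 0, 0, 0.8, 0, 0, 0, 0, 0.8, 0]
}}

```text
clock: 18.9
ee_pos: [444.2, -42.1, 73.6]
eef_rot: [0.707, 0.707, 0.0, 0.0]
force: [-0.7, 0.0, 8.4]
gripper_width: 0.65
finger_force: 65.8
```

Request:
{"name": "servo_tool", "arguments": {
  "increments": [1, 0, 0, 0, 0, 1, 0, 0, 0, 0, 1, 0, 0, 0, 0, 1, 0, 0, 0, 0, 1, 0, 0, 0, 0, 1, 0, 0, -20, 0, 1, 0, 0, -60, 0, 1, 0, 0, -100, 0, 1, 0, 0, -140, 0, 1, 0, 0, -150, 0, 1, 0, 0, -150, 0]
}}

```text
clock: 20.0
ee_pos: [444.5, -42.0, 224.3]
eef_rot: [0.707, 0.707, 0.001, 0.001]
force: [-0.4, 0.3, -0.2]
gripper_width: 1.0
finger_force: 0.0
```

Request:
{"name": "servo_tool", "arguments": {
  "increments": [1, 15, 36, 0, 0, 1, 30, 73, 0, 0, 1, 45, 109, 0, 0, 1, 60, 146, 0, 0, 1, 75, 182, 0, 0, 1, 75, 182, 0, 0, 1, 75, 182, 0, 0, 1, 75, 182, 0, 0]
}}

```text
clock: 20.8
ee_pos: [625.2, 32.5, 222.2]
eef_rot: [0.707, 0.707, -0.001, -0.0]
force: [0.2, -0.1, 0.4]
gripper_width: 1.0
finger_force: 0.0
```

Down to 86, so 137.

Request:
{"name": "servo_tool", "arguments": {
  "increments": [1, 0, 0, 40, 0, 1, 0, 0, 65, 0, 1, 0, 0, 85, 0, 1, 0, 0, 105, 0, 1, 0, 0, 125, 0, 1, 0, 0, 135, 0, 1, 0, 0, 137, 0, 1, 0, 0, 137, 0, 1, 0, 0, 137, 0]
}}

```text
clock: 21.7
ee_pos: [626.3, 32.9, 86.9]
eef_rot: [0.707, 0.707, 0.0, 0.0]
force: [-1.1, -0.3, 0.2]
gripper_width: 0.997
finger_force: 0.0
```

Request:
{"name": "servo_tool", "arguments": {
  "increments": [0, 0, 0, 0, 0, 0, 0, 0, 0, 0, 0, 0, 0, 0, 0, 0, 0, 0, 0, 0, 0, 0, 0, 0, 0, 0, 0, 0, 0, 0, 0, 0, 0, 0, 0, 0, 0, 0, -5, 0, 0, 0, 0, -10, 0, 0, 0, 0, -10, 0]
}}

```text
clock: 22.7
ee_pos: [626.3, 33.0, 96.7]
eef_rot: [0.707, 0.707, 0.0, 0.0]
force: [-0.0, -0.3, -3.0]
gripper_width: 0.646
finger_force: 63.7
```

Request:
{"name": "servo_tool", "arguments": {
  "increments": [0, 0, 0, -20, 0, 0, 0, 0, -50, 0, 0, 0, 0, -80, 0, 0, 0, 0, -110, 0, 0, 0, 0, -120, 0, 0, 0, 0, -120, 0, 0, -17, -18, -120, 0, 0, -37, -39, -120, 0, 0, -57, -60, -120, 0, 0, -77, -81, -120, 0, 0, -97, -102, -120, 0, 0, -115, -121, -120, 0]
}}

```text
clock: 23.9
ee_pos: [503.3, -82.8, 214.6]
eef_rot: [0.707, 0.707, -0.001, -0.001]
force: [1.0, -0.8, -2.9]
gripper_width: 0.647
finger_force: 64.7
```

Request:
{"name": "servo_tool", "arguments": {
  "increments": [0, -20, -21, 0, 0, 0, -40, -42, 0, 0, 0, -60, -63, 0, 0, 0, -60, -63, 0, 0, 0, -60, -63, 20, 0, 0, -60, -63, 50, 0, 0, -60, -63, 80, 0, 0, -60, -63, 105, 0, 0, -60, -63, 116, 0, 0, -60, -63, 121, 0, 0, -60, -63, 123, 0, 0, -60, -63, 123, 0]
}}

```text
clock: 25.1
ee_pos: [441.6, -141.7, 93.0]
eef_rot: [0.707, 0.707, -0.0, -0.0]
force: [-0.4, -1.1, -1.9]
gripper_width: 0.649
finger_force: 64.7
```

Request:
{"name": "servo_tool", "arguments": {
  "increments": [0, 0, 0, 0.5, 0, 0, 0, 0, 0.8, 0, 0, 0, 0, 0.8, 0]
}}

```text
clock: 25.4
ee_pos: [442.0, -141.9, 92.7]
eef_rot: [0.707, 0.707, 0.0, 0.0]
force: [-3.4, 1.3, 15.5]
gripper_width: 0.648
finger_force: 66.3
```

Contact again. I'll release, rise, and back away in +x for a check.

Request:
{"name": "servo_tool", "arguments": {
  "increments": [1, 0, 0, 0, 0, 1, 0, 0, 0, 0, 1, 0, 0, 0, 0, 1, 0, 0, 0, 0, 1, 0, 0, 0, 0, 1, 0, 0, -20, 0, 1, 0, 0, -60, 0, 1, 0, 0, -100, 0, 1, 0, 0, -130, 0, 1, 0, 30, -150, 0, 1, 0, 70, -150, 0, 1, 0, 110, -150, 0]
}}

```text
clock: 26.6
ee_pos: [553.4, -142.1, 243.1]
eef_rot: [0.707, 0.707, 0.0, 0.001]
force: [0.4, -0.3, 0.0]
gripper_width: 1.003
finger_force: 0.0
```

Request:
{"name": "servo_tool", "arguments": {
  "increments": [1, 20, 30, 0, 0, 1, 40, 60, 0, 0, 1, 60, 90, 0, 0, 1, 60, 90, 0, 0, 1, 60, 90, 0, 0]
}}

```text
clock: 27.1
ee_pos: [641.9, -81.7, 241.5]
eef_rot: [0.707, 0.707, -0.0, -0.0]
force: [-0.8, -0.4, 0.3]
gripper_width: 1.001
finger_force: 0.0
```

```bash
python3 - <<'E'
from h import *
from bench import bot
D=dict(terracotta=(448,158.2),white=(446.3,58.1),green=(444.4,-42),blue=(442.4,-142))
for n in("scene","side"):
    c=bot.read_camera(n);cv2.imwrite(f"pics/{n}1.png",c["pixels"][:,:,::-1]);P,_=world(c);hsv=cv2.cvtColor(c["pixels"],cv2.COLOR_RGB2HSV)
    h,s,v=[hsv[...,i].astype(int) for i in range(3)];X,Y,Z=[P[...,i] for i in range(3)]
    cols=dict(terracotta=((h<12)|(h>172))&(s>100),green=(h>55)&(h<95)&(s>80),blue=(h>105)&(h<130)&(s>100),white=(s<60)&(v>90))
    for nm,col in cols.items():
        d=D[nm];m=col&(np.hypot(X-d[0],Y-d[1])<48)&(Z>35)&(Z<160);q=P[m]
        print(n,nm,m.sum(),circ(q).round(1),"want",d,"ztop",np.percentile(q[:,2],98).round(1))
print(bot.get_obs()["ee_pos"])
E
```

```text
scene terracotta 597 [448.6 158.5] want (448, 158.2) ztop 84.1
scene green 190 [443.  -41.1] want (444.4, -42) ztop 122.8
scene blue 1052 [ 441.6 -141.6] want (442.4, -142) ztop 143.8
scene white 513 [446.1  55.9] want (446.3, 58.1) ztop 104.8
side terracotta 626 [447.  160.2] want (448, 158.2) ztop 83.6
side green 659 [443.1 -41.9] want (444.4, -42) ztop 122.4
side blue 777 [ 441.7 -141.6] want (442.4, -142) ztop 141.8
side white 518 [445.3  59. ] want (446.3, 58.1) ztop 103.9
[641.45637325 -82.76052073 242.25038747]
```

View pics/scene1.png

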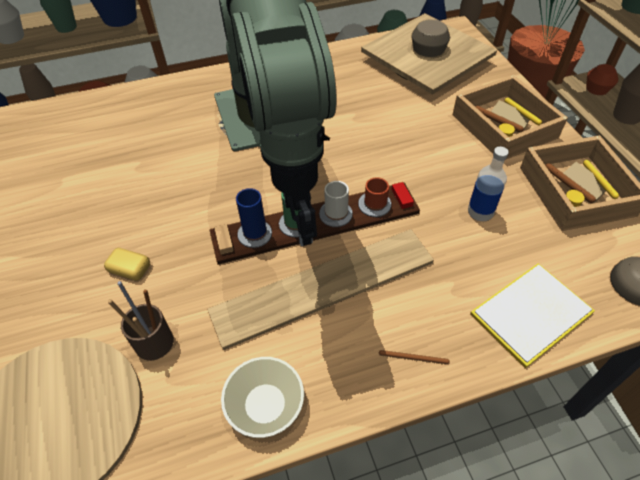

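All four stand centred on their discs: terracotta (376,193) by the red block (402,195), then white (336,201), green (290,213, partly hidden) and blue (251,215). The arm is clear.

```bash
python3 -c "
from bench import bot
print(bot.finish_job())"
```

```text
the job is handed in; nothing more can be done
None
```

The job is handed in (no verdict was returned): all four beakers stand upright on their discs, terracotta, white, green, blue from the red block, each within about 3 mm of centre by the last camera check, and the arm went nowhere near the bottle or tool pot.

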